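Get the tin out from behind the jars

ROBOT

A 6-joint arm with a two-finger parallel gripper is mounted at the origin on a cart in front of the work surface, level with it; the furniture and walls round the work are solid. World frame = base frame: x ahead of the robot, y to its left, z up, the work surface at z = 0. Lengths are in m, angles in degrees, forces in N, time in s.
With the tool pointing down it reaches from about 0.375 to 0.975 m from the base axis. Payload 3.8 kg.
Tool frame: the origin (TCP) lies at the very end of the fingers, on their centre line; the grasp point (between the pads) lies 19 mm behind it (bot.grasp_offset is the distance from the TCP to the grasp point, in m); z points along the fingers, y is the line along which they close (so a half turn about z gives the same grasp; the last joint's range is limited). The gripper opens to 88 mm and grips with 3 to 60 N. Pads are 18 mm wide; open, the fingers measure 123 mm over their backs; the gripper's body (75 mm by 187 mm) begins 45 mm behind the grasp point.
Start: joints at [61.083, 15.12, 91.902, -0, 72.978, -2.114], TCP at [0.304, 0.602, 0.239] pointing down, gripper open.
Joint ranges: [-150.88, 150.88], [-54.13, 125.18], [17.81, 147.31], [-75.09, 255.09], [0, 152.58], [-146.25, 146.25]. Speed limits (degrees/s): [147.25, 147.25, 180, 180, 180, 180].

INTERFACE

Orientations are given as [roll, pitch, yaw] about the fixed x, y, z axes, in that order (R = Rz(yaw) Ry(pitch) Rx(roll)).
In Python, from workcell import monitor, eyes, ticket, bot gives the robot as it stands. The module is installed in compiled form; this text tells all that it offers.
- The arm moves only by the tool play_rows, never from a script. Its arguments are lists of equal length, an entry for each row: "dp": the shift along the tool's x, y, z in cm, a list of three; "delta_rot": the turn, a rotation vector about the tool's x, y, z in rad, a list of three; "hand": the finger opening in cm, from 0 to 8.81. A call has 1 to 12 rows; each row is the pose to reach, as a shift and turn from the pose commanded when the call began, along the tool's axes at that moment; what a row does not reach only later rows make up. A row lasts 1/10 s, in which the tool goes at most 50 mm and 8.59 degrees, less where a joint would pass 70% of its speed; a pose out of reach is approached as far as the arm can. A call with a gripper value outside its range is refused whole. The fingers move at their own pace and stop on an object; the grip force is fixed at half the most. Time passes only in rows, so rows that repeat a pose let the fingers close. It gives the time, the measured TCP pose, the force, the opening and the grip force at its end, in the units of the state.
- monitor.observe(): the state, without advancing time (a new reading comes with each control period).
- eyes.get_image(name): name is "scene" or "top" or "wrist"; returns a dict with "pixels" (420x560x3 uint8, red, green, blue), "z_map" (420x560 float32, m along the optical axis (not along the pixel's ray), 0 where there is no reading), "vertical_fov" (degrees; the focal length in pixels is half the picture's height over the tangent of half this angle, whatever the lens; pixels are square), "cx", "cy" (the principal point, pixels), "k1" (the pictures are not rectified: a ray, as slopes to the right and down, at radius r is drawn at 1 + k1 r^2 times it, then the intrinsics apply), "R" (3x3) and "t" (3): a world point X has camera coordinates R X + t. Camera axes: x right, y down, z forward; pixel columns grow to the right and rows downward; lengths in m; the calibration is good to about 2 mm. A picture is of the moment at which its call begins.
- ticket.job_done(): hands the job in; it is judged then, once.
The state is a dict: "time": time; "qpos": joint angles; "qd": joint speeds; "joint_efforts": joint torques, N m; "position": TCP position; "ee_rot": TCP orientation; "contact_force": force on the tool from outside, world axes, zero at the start; "ft_torque": the same for the moment, N m; "gripper_width": finger opening in m; "grip_force": force on a finger pad.
Only numpy, scipy, OpenCV 4.12 (cv2) and the standard library are available. Lean on these libraries where they do the work, as an engineer would, in place of code of your own. Each camera call takes 0.05 s, during which the arm holds its last target. There are 200 camera calls.

TASK

A small tin stands at the back of the low wooden tray, with the spice jar, the salt shaker and the honey jar crowded round its front. First set these three upright on the light wooden board, then take the tin out and stand it in the middle of the round cork mat; only then put the three back in the tray, each upright exactly where it stood before. Do not disturb the mug, the glass and the peeler, and knock nothing over.

Things in the scene. Friction and masses are not known exactly. Their poses are not given: they have to be found in the camera images.
- tin: the thing to fetch: small white food tin with blue and red bands and a metal top, upright cylinder 57 mm in diameter, 72 mm high, 0.18 kg; origin at the centre of its underside, z up
- spice_jar: slim glass spice jar with a black cap, upright cylinder 41 mm in diameter, 105 mm high, 0.11 kg; origin at the centre of its underside, z up. It, the salt shaker and the honey jar stand in any order in three spots of the tray (see the tray)
- salt_shaker: small glass salt shaker with a grey domed metal top, round, 44 mm in diameter up to 74 mm high, then 34 mm, 90 mm high in all, 0.1 kg; origin at the centre of its underside, z up
- honey_jar: stout glass jar with a dark label and a white screw lid, about round, 58 by 62 mm, 99 mm high, 0.44 kg; origin at the centre of its underside, z up
- tray: low tray of mid-brown wood with little brass grips at its two ends, 170 mm (its x) by 220 mm (its y), floor 6 mm thick, rim 6 mm thick and 18 mm high; fixed; origin at the centre of its underside, so its floor is 6 mm above the origin; its -x side faces the robot, turned by up to 0.3 rad. The tin starts at about (40, 0) mm in the tray's frame, and the other three at about (-27, 0), (16, 63) and (16, -63) mm, each within 2 mm
- board: plain light wooden board, the side area, 260 mm (its x) by 150 mm (its y), 12 mm thick, rounded edges; fixed; origin at the centre of its underside. It lies to the left or the right of the tray, its long side pointing away from the robot
- mat: round cork mat 100 mm in diameter, 8 mm thick; fixed; origin at the centre of its underside. It lies on the other side of the tray from the board
- mug: bystander: white mug with dark dots, 82 mm across, 91 mm high, behind the tray; origin at the centre of its underside
- glass: bystander: clear drinking glass 80 mm across, 88 mm high, behind the tray; origin at the centre of its underside
- peeler: bystander: white vegetable peeler 170 mm (its x) by 25 by 18 mm, lying behind the tray between the mug and the glass; origin at the centre of its underside
Not all that is in view belongs to the job. What is shaped like the tin but green or yellow is not meant. What is shaped like the salt_shaker but green is not meant.

How it is judged (in metres and radians):
On the way, in this order (a step that is already met when the one before it is completed fails the run):
1. the spice jar, the salt shaker and the honey jar all stand upright on the board while the tin is still in the tray (x of spice_jar in the frame of board between -0.13 and 0.13 m and y of spice_jar in the frame of board between -0.075 and 0.075 m and z of spice_jar in the frame of board between 0.006 and 0.018 m and angle between each of spice_jar, salt_shaker, honey_jar's own z axis and vertical below 0.15 rad and x of salt_shaker in the frame of board between -0.13 and 0.13 m and y of salt_shaker in the frame of board between -0.075 and 0.075 m and z of salt_shaker in the frame of board between 0.006 and 0.018 m and x of honey_jar in the frame of board between -0.13 and 0.13 m and y of honey_jar in the frame of board between -0.075 and 0.075 m and z of honey_jar in the frame of board between 0.006 and 0.018 m and horizontal distance between tin and tray below 0.09 m and height (world z) of tin below 0.02 m), for 0.2 s.
2. the tin stands in the middle of the cork mat while the other three still stand on the board (horizontal distance between tin and mat below 0.015 m and z of tin in the frame of mat between 0.004 and 0.012 m and angle between each of tin, spice_jar, salt_shaker, honey_jar's own z axis and vertical below 0.15 rad and x of spice_jar in the frame of board between -0.13 and 0.13 m and y of spice_jar in the frame of board between -0.075 and 0.075 m and z of spice_jar in the frame of board between 0.006 and 0.018 m and x of salt_shaker in the frame of board between -0.13 and 0.13 m and y of salt_shaker in the frame of board between -0.075 and 0.075 m and z of salt_shaker in the frame of board between 0.006 and 0.018 m and x of honey_jar in the frame of board between -0.13 and 0.13 m and y of honey_jar in the frame of board between -0.075 and 0.075 m and z of honey_jar in the frame of board between 0.006 and 0.018 m), for 0.2 s.
At the end, for the whole second after the job is handed in: The tin stands upright on the cork mat, its centre within 15 mm of the mat's; the spice jar, the salt shaker and the honey jar stand upright in the tray, each within 15 mm of where it stood at the start; all released and at rest (horizontal distance between tin and mat below 0.015 m and z of tin in the frame of mat between 0.004 and 0.012 m and angle between each of tin, spice_jar, salt_shaker, honey_jar's own z axis and vertical below 0.15 rad and linear speed of each of tin, spice_jar, salt_shaker, honey_jar below 0.02 m/s and distance of each of spice_jar, salt_shaker, honey_jar from where it was at the start of the episode below 0.015 m); the robot touches nothing.
It fails at once if the mug, the glass or the peeler is moved by more than 30 mm (distance of any of mug, glass, peeler from where it was at the start of the episode above 0.03 m).
It fails at once if one of the four things is knocked over (angle between any of spice_jar, salt_shaker, honey_jar, tin's own z axis and vertical above 0.8 rad).
It also fails if it takes over 144 s, if anything falls off the work surface, if the arm or the gripper's body presses on something with over 40 N, if the wrist force passes 120 N, or if a joint passes its speed limit or range.

## Working session

There is one attempt and no reset: what is moved stays moved. The work goes in short steps, Python scripts to look and compute and a tool call to move; the robot and the scene stay as the last step left them, time stands still between calls to the robot, and variables do not carry over. Pictures are saved under pics/ and viewed, at most 14 in all, crops included, and the job is handed in when it is done.

Besides the shell and the picture viewer there is one more tool, called after ">>>" as name(argument=value, ...), one argument or row to a line, values as JSON. play_rows: Moves the arm, as the interface text tells. Its arguments: {"type":"object","properties":{"dp":{"type":"array","items":{"type":"array","items":{"type":"number"}}},"delta_rot":{"type":"array","items":{"type":"array","items":{"type":"number"}}},"hand":{"type":"array","items":{"type":"number"}}},"required":["dp","delta_rot","hand"]}

```bash
mkdir -p pics
cat > h.py <<'E'
import numpy as np, cv2
from workcell import monitor, eyes, ticket, bot
def grab(n):
    im=eyes.get_image(n); return im
def K(im):
    f=210/np.tan(np.radians(im["vertical_fov"])/2)
    return np.array([[f,0,im["cx"]],[0,f,im["cy"]],[0,0,1.]]), np.array([im["k1"],0,0,0,0.])
def rays(im,uv):
    k,d=K(im); n=cv2.undistortPoints(np.array(uv,float).reshape(-1,1,2),k,d).reshape(-1,2)
    return np.c_[n,np.ones(len(n))]
def onplane(im,uv,z):
    R,t=np.array(im["R"]),np.array(im["t"]); r=rays(im,uv)@R; c=-R.T@t
    return c+r*((z-c[2])/r[:,2])[:,None]
def depthpts(im):
    v,u=np.mgrid[0:420,0:560]; uv=np.c_[u.ravel(),v.ravel()]
    r=rays(im,uv)*im["z_map"].reshape(-1,1); R,t=np.array(im["R"]),np.array(im["t"])
    P=(r-t)@R; P[im["z_map"].ravel()==0]=np.nan
    return P.reshape(420,560,3)
def proj(im,X):
    k,d=K(im); R,t=np.array(im["R"]),np.array(im["t"])
    return cv2.projectPoints(np.array(X,float).reshape(-1,1,3),cv2.Rodrigues(R)[0],t,k,d)[0].reshape(-1,2)
def save(im,n): cv2.imwrite("pics/"+n+".png",im["pixels"][:,:,::-1])
E
python3 - <<'E'
from h import *
import pickle
s=monitor.observe(); print(s)
for n in("scene","top","wrist"):
    im=grab(n); pickle.dump(im,open(n+".pkl","wb")); save(im,n+"0"); print(n,im["vertical_fov"],im["k1"],-np.array(im["R"]).T@im["t"])
E
```

```text
{'time': 0.0, 'qpos': array([ 6.10834915e+01,  1.51672207e+01,  9.19796795e+01,  1.03974261e-04,
        7.29765765e+01, -2.11341157e+00]), 'qd': array([-0.0647435 , -0.00610923,  0.09723348, -0.05651459, -0.04772736,
        0.05584098]), 'joint_efforts': array([-5.72323552e-04, -5.02116752e+01, -3.56868088e+01,  7.27506937e-02,
        2.95483705e-02, -1.51488343e-04]), 'position': array([0.30403157, 0.6018744 , 0.23742562]), 'ee_rot': array([-1.79876611e+02, -4.65281091e-03,  1.53196867e+02]), 'contact_force': array([-0.73285052,  0.13780952, -0.12327722]), 'ft_torque': array([0.0083612 , 0.04015495, 0.04988886]), 'grip_force': 0.0, 'gripper_width': 0.08839617291751323}
scene 46.02782319135055 -0.12223435909740325 [-0.09309687 -0.86502949  0.62469012]
top 56.62636813622568 -0.03437442793151179 [0.44081399 0.00455092 0.94381962]
wrist 59.33005001152823 -0.06797752754474679 [0.24216905 0.63317183 0.38311242]
```

View pics/top0.png

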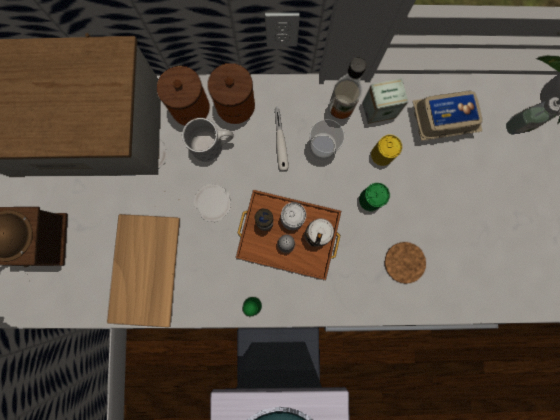

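View pics/scene0.png

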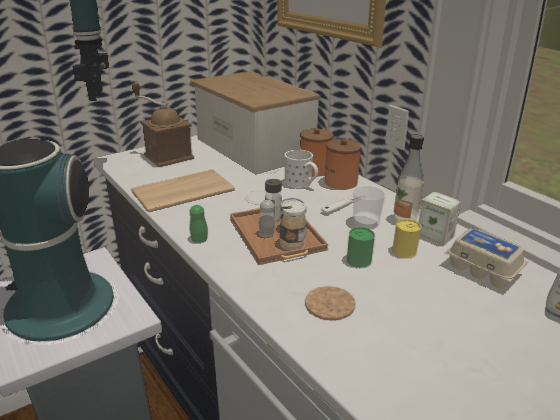

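Top view: the tray is at (290,233). In it are the spice jar with a black cap (263,215), the white tin with a metal top (293,215), the honey jar with a white lid (320,232) and the salt shaker with a grey dome (286,243). The board is at (144,270) and the cork mat at (405,262).

Possible mix-ups:
- Tin: green tin (376,196), yellow tin (389,150).
- Salt shaker: green shaker (252,306).
- Mat: white plate (212,202).

I choose the white tin at (293,215), the grey shaker at (286,243) and the cork mat at (405,262).

Run:
```python
from h import *
import pickle
im=pickle.load(open("top.pkl","rb")); P=depthpts(im); px=im["pixels"]
for n,(u,v),h in [("spice",(263,215),.111),("tin",(293,215),.078),("honey",(320,232),.105),("salt",(286,243),.096)]:
    print(n,P[v,u].round(4),onplane(im,[(u,v)],h).round(4))
    W=P[v-22:v+22,u-22:u+22]; m=(np.abs(W[...,2]-h)<.012)&(np.hypot(W[...,0]-P[v,u,0],W[...,1]-P[v,u,1])<.04)
    (c,r)=cv2.minEnclosingCircle(W[m][:,:2].astype(np.float32)); print(m.sum(),np.median(W[m],0).round(4),np.round(c,4),round(r,4))
hsv=cv2.cvtColor(px,cv2.COLOR_RGB2HSV)
m=((hsv[...,0]<20)&(hsv[...,1]>70)&(hsv[...,2]>60)).astype(np.uint8)
m=cv2.morphologyEx(m,cv2.MORPH_OPEN,np.ones((3,3)))
cs,_=cv2.findContours(m,cv2.RETR_EXTERNAL,cv2.CHAIN_APPROX_NONE)
for c in cs:
    if cv2.contourArea(c)<800: continue
    p=c.reshape(-1,2); z=P[p[:,1],p[:,0],2]
    x0=p.mean(0)
    zz={True:.012,False:.018}[x0[0]<200] if x0[0]<380 else .008
    q=onplane(im,p,zz)[:,:2].astype(np.float32)
    print(x0.round(),np.nanmedian(z).round(4),zz,"rect",cv2.minAreaRect(q),"circ",cv2.minEnclosingCircle(q), "area",cv2.contourArea(c))
for n,(u,v) in [("green tin",(376,196)),("yellow",(389,150)),("gshaker",(252,306)),("plate",(212,202)),("mug",(203,140)),("glass",(323,140)),("peeler",(281,140)),("peelerend",(283,166)),("grinder",(35,237))]: print(n,P[v,u].round(3))
# grip center check tray interior height map
big=cv2.resize(px[180:290,225:350],None,fx=6,fy=5)[:,:,::-1]; cv2.imwrite("pics/crop.png",big)
```

```text
spice [0.5482 0.0319 0.1099] [[0.5481 0.0318 0.111 ]]
276 [0.5434 0.0317 0.1108] [0.5435 0.031 ] 0.0204
tin [ 0.5519 -0.0344  0.0763] [[ 0.5517 -0.0343  0.078 ]]
503 [ 0.5523 -0.0344  0.0746] [ 0.5529 -0.0347] 0.0287
honey [ 0.5105 -0.0906  0.1066] [[ 0.5107 -0.0908  0.105 ]]
551 [ 0.5117 -0.0911  0.1045] [ 0.512  -0.0914] 0.0288
salt [ 0.4883 -0.0173  0.0955] [[ 0.4882 -0.0173  0.096 ]]
179 [ 0.4906 -0.0174  0.0912] [ 0.4914 -0.0177] 0.0171
[405. 262.] 0.0054 0.008 rect ((0.4437392055988312, -0.3040345013141632), (0.09665664285421371, 0.09782235324382782), 87.37376403808594) circ ((0.44358494877815247, -0.3039802014827728), 0.0499529093503952) area 1289.0
[143. 271.] 0.0103 0.012 rect ((0.43380022048950195, 0.3197697401046753), (0.14983926713466644, 0.2580348253250122), 86.27485656738281) circ ((0.4342743754386902, 0.3202013075351715), 0.14704450964927673) area 6686.5
[ 22. 235.] 0.1224 0.012 rect ((0.5175094604492188, 0.6335787177085876), (0.13943664729595184, 0.09422879666090012), 0.36176031827926636) circ ((0.5185397267341614, 0.6344526410102844), 0.08290138840675354) area 807.5

[... 439 characters left out ...]
5
[230.  84.] 0.1202 0.018 rect ((0.8953247666358948, 0.11761923134326935), (0.10893235355615616, 0.11182713508605957), 16.226696014404297) circ ((0.8948014378547668, 0.11678474396467209), 0.05726929381489754) area 1378.5
[66. 96.] 0.2167 0.012 rect ((0.8745359778404236, 0.5463850498199463), (0.36042627692222595, 0.3223898112773895), 89.86712646484375) circ ((0.8749749064445496, 0.5479798913002014), 0.23959270119667053) area 15497.5
green tin [ 0.594 -0.224  0.072]
yellow [ 0.703 -0.261  0.069]
gshaker [0.354 0.057 0.089]
plate [ 0.596  0.161 -0.001]
mug [0.752 0.184 0.006]
glass [ 0.747 -0.115  0.013]
peeler [ 0.747 -0.01   0.016]
peelerend [ 0.68  -0.015  0.018]
grinder [0.504 0.518 0.122]
```

View pics/crop.png

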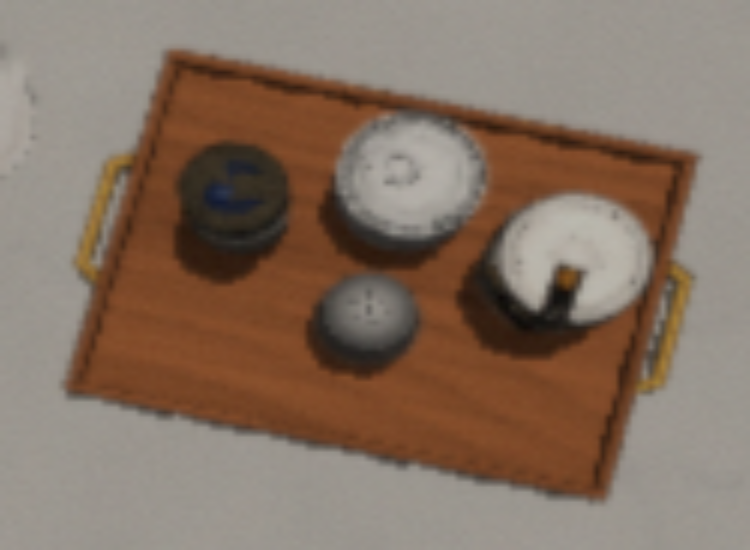

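The crop confirms it: the white metal-topped tin is at the tray's back, with the black-capped spice jar on the left, the grey shaker in front and the white-lidded honey jar on the right. Sizes and heights match the description. Tray yaw is about -14.6° and board yaw about -4°.

```bash
cat > go.py <<'E'
import sys
from h import *
from scipy.spatial.transform import Rotation as Ro
s=monitor.observe(); R0=Ro.from_euler("xyz",s["ee_rot"],degrees=True); p=s["position"]
print(round(s["time"],2),p.round(4),s["ee_rot"].round(2),"w",round(float(s["gripper_width"]),4),"q",s["qpos"].round(1))
for a in sys.argv[1:]:
    x,y,z,w=map(float,a.split(",")); 
    print(a,"dp",(R0.inv().apply(np.array([x,y,z])-p)*100).round(2).tolist(),"rot",(R0.inv()*Ro.from_euler("xyz",[180,0,w],degrees=True)).as_rotvec().round(3).tolist())
E
python3 go.py .544,.0315,.17,75.4
```

```text
0.15 [0.3041 0.602  0.2377] [-179.9   -0.   153.2] w 0.0882 q [61.1 15.2 92.  -0.  73.  -2.1]
.544,.0315,.17,75.4 dp [-47.14, -40.09, 6.84] rot [-0.002, 0.001, 1.358]
```

>>> play_rows(
  dp=[
    [-47.1,-40.1,0],
    [-47.1,-40.1,0],
    [-47.1,-40.1,0],
    [-47.1,-40.1,0],
    [-47.1,-40.1,0],
    [-47.1,-40.1,0],
    [-47.1,-40.1,0],
    [-47.1,-40.1,0],
    [-47.1,-40.1,0],
    [-47.1,-40.1,0],
    [-47.1,-40.1,0],
    [-47.1,-40.1,0],
  ],
  delta_rot=[
    [0,0,1.358],
    [0,0,1.358],
    [0,0,1.358],
    [0,0,1.358],
    [0,0,1.358],
    [0,0,1.358],
    [0,0,1.358],
    [0,0,1.358],
    [0,0,1.358],
    [0,0,1.358],
    [0,0,1.358],
    [0,0,1.358],
  ],
  hand=[8.8,8.8,8.8,8.8,8.8,8.8,8.8,8.8,8.8,8.8,8.8,8.8],
)

```text
time: 1.35
position: [0.537, 0.0473, 0.2386]
ee_rot: [180.0, -0.0, 75.4]
contact_force: [0.6, 0.4, -0.5]
gripper_width: 0.0878
grip_force: 0.0
```

```bash
python3 go.py .544,.0315,.13,75.4
```

```text
1.35 [0.537  0.0473 0.2386] [ 1.7999e+02 -1.0000e-02  7.5380e+01] w 0.0878 q [  2.4   0.4 108.5   0.   71.1  17. ]
.544,.0315,.13,75.4 dp [-1.35, 1.08, 10.86] rot [0.0, -0.0, -0.0]
```

>>> play_rows(
  dp=[
    [-1.35,1.1,5],
    [-1.35,1.1,9],
    [-1.35,1.1,9],
    [-1.35,1.1,9],
  ],
  delta_rot=[
    [0,0,0],
    [0,0,0],
    [0,0,0],
    [0,0,0],
  ],
  hand=[7,7,7,7],
)

```text
time: 1.75
position: [0.5431, 0.0335, 0.1481]
ee_rot: [-179.8, 0.0, 75.4]
contact_force: [0.1, 0.3, 0.5]
gripper_width: 0.07
grip_force: 0.0
```

```bash
python3 - <<'E'
from h import *
im=grab("wrist"); a=im["pixels"].copy()
for X,c in [((.544,.0315,.111),(255,0,0)),((.5125,-.091,.105),(0,255,0)),((.5525,-.0347,.078),(255,0,255)),((.490,-.0177,.096),(0,255,255))]:
    u=proj(im,[X])[0]; cv2.drawMarker(a,tuple(int(i) for i in u),c,0,12,1)
cv2.imwrite("pics/w1.png",a[:,:,::-1])
E
python3 go.py .544,.0315,.066,75.4
```

```text
1.8 [0.5446 0.0339 0.15  ] [ 1.7994e+02 -2.0000e-02  7.5410e+01] w 0.0698 q [  0.9   5.4 113.1   0.   61.5  15.5]
.544,.0315,.066,75.4 dp [-0.25, -0.01, 8.4] rot [0.001, -0.0, 0.0]
```

View pics/w1.png

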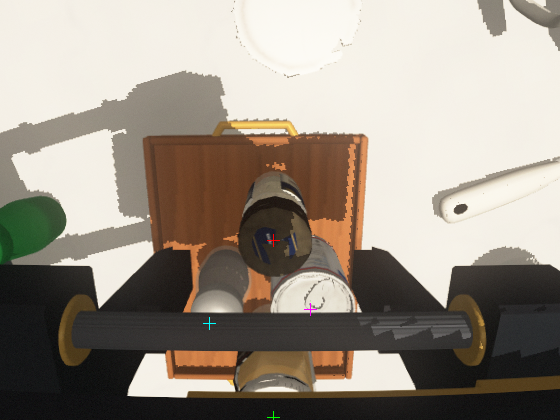

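The wrist view shows the black cap centred at (275,238), on the projected mark (273,240). The tin's marker sits on the tin lid at (310,308), so the positions agree.

>>> play_rows(
  dp=[
    [-0.25,0,3],
    [-0.25,0,6],
    [-0.25,0,8.4],
    [-0.25,0,8.4],
    [-0.25,0,8.4],
    [-0.25,0,8.4],
    [-0.25,0,8.4],
    [-0.25,0,8.4],
    [-0.25,0,8.4],
    [-0.25,0,8.4],
  ],
  delta_rot=[
    [0,0,0],
    [0,0,0],
    [0,0,0],
    [0,0,0],
    [0,0,0],
    [0,0,0],
    [0,0,0],
    [0,0,0],
    [0,0,0],
    [0,0,0],
  ],
  hand=[7,7,7,7,7,3,3,3,3,3],
)

```text
time: 2.8
position: [0.544, 0.031, 0.0656]
ee_rot: [179.9, -0.0, 75.4]
contact_force: [-1.1, 0.1, 4.1]
gripper_width: 0.0399
grip_force: 30.0
```

```bash
python3 go.py .544,.0315,.19,75.4 .520,.334,.19,75.4 .520,.334,.0725,75.4
```

```text
2.8 [0.544  0.031  0.0656] [ 1.7993e+02 -2.0000e-02  7.5390e+01] w 0.0399 q [  0.6  11.  116.9   0.   52.1  15.3]
.544,.0315,.19,75.4 dp [0.05, 0.01, -12.44] rot [0.001, -0.0, -0.0]
.520,.334,.19,75.4 dp [28.72, -9.95, -12.44] rot [0.001, -0.0, -0.0]
.520,.334,.0725,75.4 dp [28.71, -9.96, -0.69] rot [0.001, -0.0, -0.0]
```

>>> play_rows(
  dp=[
    [0,0,-4],
    [0,0,-8],
    [0,0,-12],
    [3,-1,-12.4],
    [7,-2.4,-12.4],
    [11,-3.8,-12.4],
    [15,-5.2,-12.4],
    [19,-6.6,-12.4],
    [23,-8,-12.4],
    [26.5,-9.2,-12.4],
    [28.7,-9.95,-12.4],
    [28.7,-9.95,-12.4],
  ],
  delta_rot=[
    [0,0,0],
    [0,0,0],
    [0,0,0],
    [0,0,0],
    [0,0,0],
    [0,0,0],
    [0,0,0],
    [0,0,0],
    [0,0,0],
    [0,0,0],
    [0,0,0],
    [0,0,0],
  ],
  hand=[3,3,3,3,3,3,3,3,3,3,3,3],
)

```text
time: 4.0
position: [0.5186, 0.3366, 0.188]
ee_rot: [-179.9, -0.0, 75.6]
contact_force: [0.0, -0.2, -0.9]
gripper_width: 0.0399
grip_force: 30.0
```

```bash
python3 go.py .520,.334,.0725,75.4
```

```text
4.0 [0.5186 0.3366 0.188 ] [-1.7995e+02 -1.0000e-02  7.5580e+01] w 0.0399 q [3.070e+01 1.110e+01 1.022e+02 1.000e-01 6.670e+01 4.500e+01]
.520,.334,.0725,75.4 dp [-0.22, 0.21, 11.55] rot [-0.001, -0.0, 0.003]
```

>>> play_rows(
  dp=[
    [0,0,4],
    [0,0,8],
    [0,0,10.5],
    [0,0,11.3],
    [0,0,11.7],
    [0,0,11.7],
    [0,0,11.7],
    [0,0,11.7],
    [0,0,11.7],
    [0,0,11.7],
  ],
  delta_rot=[
    [0,0,0],
    [0,0,0],
    [0,0,0],
    [0,0,0],
    [0,0,0],
    [0,0,0],
    [0,0,0],
    [0,0,0],
    [0,0,0],
    [0,0,0],
  ],
  hand=[3,3,3,3,3,3,3,7,7,7],
)

```text
time: 5.0
position: [0.5199, 0.334, 0.0722]
ee_rot: [180.0, -0.0, 75.4]
contact_force: [-0.8, 0.1, 0.6]
gripper_width: 0.0618
grip_force: 0.0
```

```bash
python3 go.py .5125,-.091,.19,75.4 .5125,-.091,.061,75.4
```

```text
5.0 [0.5199 0.334  0.0722] [ 1.7996e+02 -4.0000e-02  7.5380e+01] w 0.0618 q [ 30.4  17.6 107.5  -0.   54.8  45. ]
.5125,-.091,.19,75.4 dp [-41.3, 10.02, -11.8] rot [0.001, -0.001, -0.0]
.5125,-.091,.061,75.4 dp [-41.31, 10.01, 1.1] rot [0.001, -0.001, -0.0]
```

>>> play_rows(
  dp=[
    [0,0,-4],
    [0,0,-9],
    [0,0,-11.8],
    [-41.3,10,-11.8],
    [-41.3,10,-11.8],
    [-41.3,10,-11.8],
    [-41.3,10,-11.8],
    [-41.3,10,-11.8],
    [-41.3,10,-11.8],
    [-41.3,10,-11.8],
    [-41.3,10,-11.8],
    [-41.3,10,-11.8],
  ],
  delta_rot=[
    [0,0,0],
    [0,0,0],
    [0,0,0],
    [0,0,0],
    [0,0,0],
    [0,0,0],
    [0,0,0],
    [0,0,0],
    [0,0,0],
    [0,0,0],
    [0,0,0],
    [0,0,0],
  ],
  hand=[7,7,7,8,8,8,8,8,8,8,8,8],
)

```text
time: 6.2
position: [0.5118, -0.0945, 0.1902]
ee_rot: [179.9, 0.1, 75.2]
contact_force: [0.4, 0.2, 0.4]
gripper_width: 0.08
grip_force: 0.0
```

```bash
python3 go.py .5125,-.091,.061,75.4
```

```text
6.2 [ 0.5118 -0.0945  0.1902] [1.7993e+02 6.0000e-02 7.5250e+01] w 0.08 q [-1.320e+01  4.000e-01  1.138e+02 -1.000e-01  6.570e+01  1.600e+00]
.5125,-.091,.061,75.4 dp [0.37, -0.03, 12.92] rot [0.001, 0.001, -0.003]
```

>>> play_rows(
  dp=[
    [0,0,0],
    [0,0,4],
    [0,0,8],
    [0,0,11],
    [0,0,12.9],
    [0,0,12.9],
    [0,0,12.9],
    [0,0,12.9],
    [0,0,12.9],
    [0,0,12.9],
    [0,0,12.9],
  ],
  delta_rot=[
    [0,0,0],
    [0,0,0],
    [0,0,0],
    [0,0,0],
    [0,0,0],
    [0,0,0],
    [0,0,0],
    [0,0,0],
    [0,0,0],
    [0,0,0],
    [0,0,0],
  ],
  hand=[8,8,8,8,8,8,8,4.5,4.5,4.5,4.5],
)

```text
time: 7.3
position: [0.5132, -0.0911, 0.0622]
ee_rot: [179.9, -0.0, 75.4]
contact_force: [-0.7, 0.8, 6.1]
gripper_width: 0.0587
grip_force: 30.0
```

```bash
python3 go.py .4324,.300,.19,75.4 .4324,.300,.068,75.4
```

```text
7.3 [ 0.5132 -0.0911  0.0622] [ 1.7986e+02 -2.0000e-02  7.5390e+01] w 0.0587 q [-12.8   8.9 119.9   0.   51.1   1.8]
.4324,.300,.19,75.4 dp [35.81, -17.65, -12.81] rot [0.002, -0.0, -0.0]
.4324,.300,.068,75.4 dp [35.81, -17.68, -0.61] rot [0.002, -0.0, -0.0]
```

>>> play_rows(
  dp=[
    [0,0,-3],
    [0,0,-7],
    [0,0,-11],
    [2,-1,-12.8],
    [6,-3,-12.8],
    [10,-5,-12.8],
    [14,-7,-12.8],
    [18,-9,-12.8],
    [22,-11,-12.8],
    [26,-13,-12.8],
    [30,-15,-12.8],
    [33.5,-16.6,-12.8],
  ],
  delta_rot=[
    [0,0,0],
    [0,0,0],
    [0,0,0],
    [0,0,0],
    [0,0,0],
    [0,0,0],
    [0,0,0],
    [0,0,0],
    [0,0,0],
    [0,0,0],
    [0,0,0],
    [0,0,0],
  ],
  hand=[4.5,4.5,4.5,4.5,4.5,4.5,4.5,4.5,4.5,4.5,4.5,4.5],
)

```text
time: 8.5
position: [0.4342, 0.2765, 0.1877]
ee_rot: [-179.9, 0.1, 75.4]
contact_force: [0.8, 0.2, -3.5]
gripper_width: 0.0588
grip_force: 30.0
```

>>> play_rows(
  dp=[
    [1.5,-0.7,0],
    [2.3,-1.05,0],
    [2.3,-1.05,4],
    [2.3,-1.05,8],
    [2.3,-1.05,11],
    [2.3,-1.05,11.7],
    [2.3,-1.05,12.1],
    [2.3,-1.05,12.1],
    [2.3,-1.05,12.1],
    [2.3,-1.05,12.1],
  ],
  delta_rot=[
    [0,0,0],
    [0,0,0],
    [0,0,0],
    [0,0,0],
    [0,0,0],
    [0,0,0],
    [0,0,0],
    [0,0,0],
    [0,0,0],
    [0,0,0],
  ],
  hand=[4.5,4.5,4.5,4.5,4.5,4.5,4.5,4.5,4.5,4.5],
)

```text
time: 9.5
position: [0.4322, 0.2997, 0.0682]
ee_rot: [179.9, -0.0, 75.4]
contact_force: [-0.8, 0.1, -2.1]
gripper_width: 0.0586
grip_force: 30.0
```

```bash
python3 go.py .4324,.300,.0687,75.4
```

```text
9.5 [0.4322 0.2997 0.0682] [ 1.7995e+02 -3.0000e-02  7.5350e+01] w 0.0586 q [ 32.    8.9 119.   -0.   52.   46.7]
.4324,.300,.0687,75.4 dp [0.03, 0.01, -0.05] rot [0.001, -0.001, -0.001]
```

>>> play_rows(
  dp=[
    [0,0,0],
    [0,0,0],
    [0,0,0],
    [0,0,-4],
    [0,0,-8],
    [0,0,-12],
    [-29.3,13.6,-12.2],
    [-29.3,13.6,-12.2],
    [-29.3,13.6,-12.2],
    [-29.3,13.6,-12.2],
    [-29.3,13.6,-12.2],
    [-29.3,13.6,-12.2],
  ],
  delta_rot=[
    [0,0,0],
    [0,0,0],
    [0,0,0],
    [0,0,0],
    [0,0,0],
    [0,0,0],
    [0,0,-1.571],
    [0,0,-1.571],
    [0,0,-1.571],
    [0,0,-1.571],
    [0,0,-1.571],
    [0,0,-1.571],
  ],
  hand=[8,8,8,8,8,8,7,7,7,7,7,7],
)

```text
time: 10.7
position: [0.4799, 0.0386, 0.19]
ee_rot: [179.9, 0.0, 121.1]
contact_force: [1.2, -0.3, -0.4]
gripper_width: 0.0697
grip_force: 0.0
```

```bash
python3 go.py .490,-.0177,.17,165.4
python3 - <<'E'
from h import *
im=grab("top"); save(im,"t2")
E
```

```text
10.7 [0.4799 0.0386 0.19  ] [1.7993e+02 4.0000e-02 1.2106e+02] w 0.0697 q [  1.6  -4.  118.1   0.   65.8 -29.4]
.490,-.0177,.17,165.4 dp [-5.34, -2.04, 2.0] rot [0.001, 0.001, -0.774]
```

View pics/t2.png

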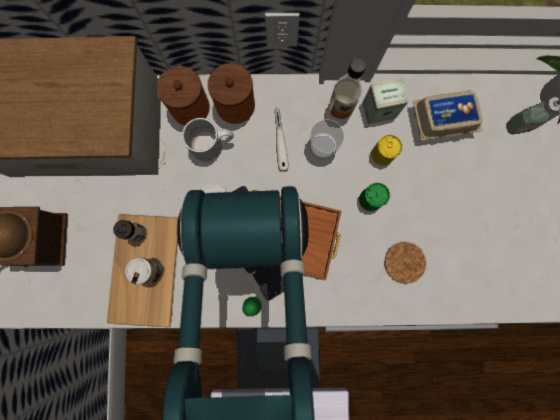

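The spice jar (125,230) and honey jar (140,272) both stand upright on the board, and everything else is untouched. Next is the salt shaker.

>>> play_rows(
  dp=[
    [-5.4,-2.1,2],
    [-5.4,-2.1,2],
    [-5.4,-2.1,2],
    [-5.4,-2.1,2],
    [-5.4,-2.1,2],
    [-5.4,-2.1,2],
    [-5.4,-2.1,2],
    [-5.4,-2.1,2],
  ],
  delta_rot=[
    [0,0,-0.774],
    [0,0,-0.774],
    [0,0,-0.774],
    [0,0,-0.774],
    [0,0,-0.774],
    [0,0,-0.774],
    [0,0,-0.774],
    [0,0,-0.774],
  ],
  hand=[7,7,7,7,7,7,7,7],
)

```text
time: 11.55
position: [0.4892, -0.0167, 0.1696]
ee_rot: [180.0, 0.0, 165.0]
contact_force: [0.7, 0.3, -0.0]
gripper_width: 0.0699
grip_force: 0.0
```

```bash
python3 go.py .490,-.0177,.051,165.4
```

```text
11.55 [ 0.4892 -0.0167  0.1696] [1.8000e+02 2.0000e-02 1.6501e+02] w 0.0699 q [ -4.9  -2.  118.4  -0.   63.5 -79.9]
.490,-.0177,.051,165.4 dp [-0.1, -0.08, 11.86] rot [0.0, 0.0, -0.007]
```

>>> play_rows(
  dp=[
    [-0.1,-0.1,3],
    [-0.1,-0.1,7],
    [-0.1,-0.1,10],
    [-0.1,-0.1,11.9],
    [-0.1,-0.1,11.9],
    [-0.1,-0.1,11.9],
    [-0.1,-0.1,11.9],
    [-0.1,-0.1,11.9],
    [-0.1,-0.1,11.9],
    [-0.1,-0.1,11.9],
  ],
  delta_rot=[
    [0,0,-0.007],
    [0,0,-0.007],
    [0,0,-0.007],
    [0,0,-0.007],
    [0,0,-0.007],
    [0,0,-0.007],
    [0,0,-0.007],
    [0,0,-0.007],
    [0,0,-0.007],
    [0,0,-0.007],
  ],
  hand=[7,7,7,7,7,7,3,3,3,3],
)

```text
time: 12.55
position: [0.4904, -0.0182, 0.0512]
ee_rot: [180.0, 0.1, 165.5]
contact_force: [0.1, 0.1, 0.2]
gripper_width: 0.0403
grip_force: 0.0
```

```bash
python3 go.py .3504,.3457,.17,165.4 .3504,.3457,.0575,165.4
```

```text
12.55 [ 0.4904 -0.0182  0.0512] [1.7999e+02 9.0000e-02 1.6548e+02] w 0.0403 q [ -5.    6.7 123.8  -0.   49.4 -80.5]
.3504,.3457,.17,165.4 dp [22.65, 31.72, -11.91] rot [0.0, 0.002, 0.001]
.3504,.3457,.0575,165.4 dp [22.67, 31.72, -0.66] rot [0.0, 0.002, 0.001]
```

>>> play_rows(
  dp=[
    [0,0,0],
    [0,0,0],
    [0,0,0],
  ],
  delta_rot=[
    [0,0,0],
    [0,0,0],
    [0,0,0],
  ],
  hand=[3,3,3],
)

```text
time: 12.85
position: [0.4903, -0.0183, 0.0509]
ee_rot: [180.0, 0.1, 165.5]
contact_force: [-0.0, -0.3, 4.2]
gripper_width: 0.036
grip_force: 30.0
```

>>> play_rows(
  dp=[
    [0,0,-2],
    [0,0,-4],
    [0,0,-7],
    [0,0,-10],
    [0,0,-12],
    [0,0,-12],
  ],
  delta_rot=[
    [0,0,0],
    [0,0,0],
    [0,0,0],
    [0,0,0],
    [0,0,0],
    [0,0,0],
  ],
  hand=[3,3,3,3,3,3],
)

```text
time: 13.45
position: [0.4919, -0.0183, 0.1732]
ee_rot: [179.9, 0.3, 165.5]
contact_force: [0.4, 0.3, -0.7]
gripper_width: 0.0357
grip_force: 29.6
```

Run:
```python
from h import *
a=grab("scene")["pixels"]; b=grab("wrist")["pixels"]
c=cv2.resize(a[100:280,200:380],(400,400)); d=cv2.resize(b,(400,300))
o=np.zeros((400,800,3),np.uint8); o[:,:400]=c; o[:300,400:]=d
cv2.imwrite("pics/s3.png",o[:,:,::-1])
```

```text
(no output)
```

View pics/s3.png

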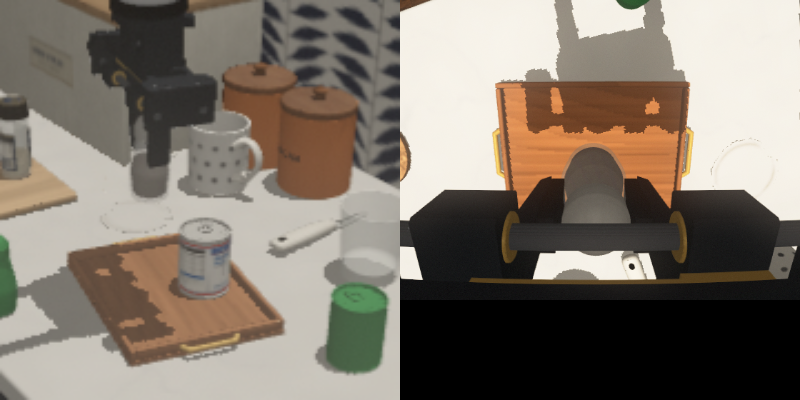

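The scene view shows the shaker held upright above the tray and the tin still standing in it.

>>> play_rows(
  dp=[
    [1.5,2.1,0],
    [4,5.6,0],
    [6.5,9.1,0],
    [9,12.6,0],
    [11.5,16.1,0],
    [14,19.6,0],
    [16.5,23.1,0],
    [19,26.6,0],
    [21,29.4,0],
    [22.3,31.2,0],
    [22.7,31.7,0],
    [22.7,31.7,0],
  ],
  delta_rot=[
    [0,0,0],
    [0,0,0],
    [0,0,0],
    [0,0,0],
    [0,0,0],
    [0,0,0],
    [0,0,0],
    [0,0,0],
    [0,0,0],
    [0,0,0],
    [0,0,0],
    [0,0,0],
  ],
  hand=[3,3,3,3,3,3,3,3,3,3,3,3],
)

```text
time: 14.75
position: [0.3482, 0.3452, 0.1684]
ee_rot: [-179.8, -0.1, 165.6]
contact_force: [0.9, -0.8, -1.6]
gripper_width: 0.0359
grip_force: 29.6
```

>>> play_rows(
  dp=[
    [0,0,1],
    [0,0,5],
    [0,0,9],
    [0,0,10.5],
    [0,0,11.1],
    [0,0,11.35],
    [0,0,11.35],
    [0,0,11.35],
  ],
  delta_rot=[
    [0,0,0],
    [0,0,0],
    [0,0,0],
    [0,0,0],
    [0,0,0],
    [0,0,0],
    [0,0,0],
    [0,0,0],
  ],
  hand=[3,3,3,3,3,3,3,3],
)

```text
time: 15.55
position: [0.3504, 0.3452, 0.0573]
ee_rot: [179.9, 0.0, 165.4]
contact_force: [0.3, -0.3, -1.5]
gripper_width: 0.036
grip_force: 29.6
```

```bash
python3 go.py .3504,.3457,.0575,165.4 .5525,-.0347,.19,165.4
```

```text
15.55 [0.3504 0.3452 0.0573] [1.7994e+02 5.0000e-02 1.6540e+02] w 0.036 q [ 41.7   6.3 123.4  -0.   50.2 -33.7]
.3504,.3457,.0575,165.4 dp [0.01, 0.05, -0.02] rot [0.001, 0.001, -0.0]
.5525,-.0347,.19,165.4 dp [-29.14, -31.65, -13.28] rot [0.001, 0.001, -0.0]
```

>>> play_rows(
  dp=[
    [0,0,0.05],
    [0,0,0.05],
    [0,0,0.05],
    [0,0,0.05],
    [0,0,0.05],
    [0,0,-3],
    [0,0,-8],
    [0,0,-13.3],
    [0,0,-13.3],
  ],
  delta_rot=[
    [0,0,0],
    [0,0,0],
    [0,0,0],
    [0,0,0],
    [0,0,0],
    [0,0,0],
    [0,0,0],
    [0,0,0],
    [0,0,0],
  ],
  hand=[3,7,7,7,7,7,7,7,7],
)

```text
time: 16.45
position: [0.3531, 0.3491, 0.1976]
ee_rot: [179.3, 0.4, 165.5]
contact_force: [0.0, 0.4, 0.0]
gripper_width: 0.0703
grip_force: 0.0
```

>>> play_rows(
  dp=[
    [-29.1,-31.6,0],
    [-29.1,-31.6,0],
    [-29.1,-31.6,0],
    [-29.1,-31.6,0],
    [-29.1,-31.6,0],
    [-29.1,-31.6,0],
    [-29.1,-31.6,0],
    [-29.1,-31.6,0],
    [-29.1,-31.6,0],
    [-29.1,-31.6,0],
    [-29.1,-31.6,0],
    [-29.1,-31.6,0],
  ],
  delta_rot=[
    [0,0,0],
    [0,0,0],
    [0,0,0],
    [0,0,0],
    [0,0,0],
    [0,0,0],
    [0,0,0],
    [0,0,0],
    [0,0,0],
    [0,0,0],
    [0,0,0],
    [0,0,0],
  ],
  hand=[7,7,7,7,7,8,8,8,8,8,8,8],
)

```text
time: 17.65
position: [0.5511, -0.0322, 0.1892]
ee_rot: [180.0, -0.1, 165.5]
contact_force: [0.5, 0.6, 0.4]
gripper_width: 0.0799
grip_force: 0.0
```

```bash
python3 go.py .5525,-.0347,.036,165.4
python3 - <<'E'
from h import *
im=grab("top"); cv2.imwrite("pics/t4.png",cv2.resize(im["pixels"][180:360,80:340],None,fx=3,fy=3)[:,:,::-1])
E
```

```text
17.65 [ 0.5511 -0.0322  0.1892] [ 1.7999e+02 -9.0000e-02  1.6553e+02] w 0.0799 q [ -5.9   4.  110.1   0.   65.9 -81.5]
.5525,-.0347,.036,165.4 dp [-0.22, -0.22, 15.32] rot [0.0, -0.002, 0.002]
```

View pics/t4.png

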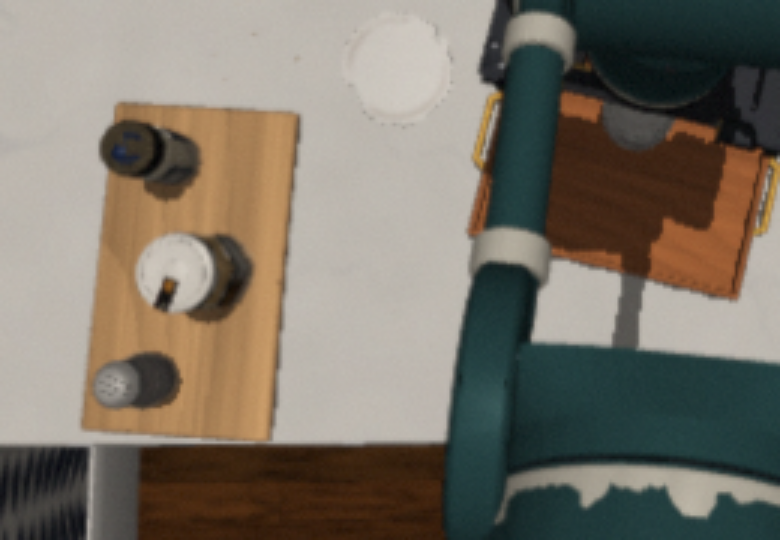

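All three stand upright on the board: spice jar at (130,148), honey jar at (178,272), shaker at (118,383) in the crop. Now the tin.

>>> play_rows(
  dp=[
    [-0.1,-0.1,0],
    [-0.1,-0.1,4],
    [-0.1,-0.1,8],
    [-0.1,-0.1,12],
    [-0.1,-0.1,14.5],
    [-0.1,-0.1,15.3],
    [-0.1,-0.1,15.3],
  ],
  delta_rot=[
    [0,0,0],
    [0,0,0],
    [0,0,0],
    [0,0,0],
    [0,0,0],
    [0,0,0],
    [0,0,0],
  ],
  hand=[8,8,8,8,8,8,8],
)

```text
time: 18.4
position: [0.5516, -0.0336, 0.0359]
ee_rot: [-180.0, -0.1, 165.5]
contact_force: [0.6, -0.2, 0.5]
gripper_width: 0.0799
grip_force: 0.0
```

>>> play_rows(
  dp=[
    [0,0,0],
    [0,0,0],
    [0,0,0],
    [0,0,0],
    [0,0,0],
    [0,0,0],
    [0,0,0],
  ],
  delta_rot=[
    [0,0,0],
    [0,0,0],
    [0,0,0],
    [0,0,0],
    [0,0,0],
    [0,0,0],
    [0,0,0],
  ],
  hand=[4,4,4,4,4,4,4],
)

```text
time: 19.1
position: [0.5542, -0.0346, 0.0386]
ee_rot: [180.0, 0.2, 165.5]
contact_force: [-0.4, 0.0, 6.3]
gripper_width: 0.0565
grip_force: 30.0
```

```bash
python3 go.py .4437,-.304,.14,165.4
```

```text
19.1 [ 0.5542 -0.0346  0.0386] [1.7997e+02 1.7000e-01 1.6548e+02] w 0.0565 q [ -6.1  14.1 116.5   0.   49.2 -81.6]
.4437,-.304,.14,165.4 dp [3.91, -28.85, -10.16] rot [0.0, 0.003, 0.001]
```

>>> play_rows(
  dp=[
    [0,0,-3],
    [0,0,-6],
    [0,0,-9],
    [0.2,-2,-10.2],
    [0.6,-5,-10.2],
    [1.1,-8.5,-10.2],
    [1.6,-12,-10.2],
    [2.1,-16,-10.2],
    [2.7,-20,-10.2],
    [3.3,-24,-10.2],
    [3.7,-27.5,-10.2],
    [3.9,-28.8,-10.2],
  ],
  delta_rot=[
    [0,0,0],
    [0,0,0],
    [0,0,0],
    [0,0,0],
    [0,0,0],
    [0,0,0],
    [0,0,0],
    [0,0,0],
    [0,0,0],
    [0,0,0],
    [0,0,0],
    [0,0,0],
  ],
  hand=[4,4,4,4,4,4,4,4,4,4,4,4],
)

```text
time: 20.3
position: [0.4414, -0.306, 0.1389]
ee_rot: [-180.0, 0.0, 165.3]
contact_force: [1.1, 0.3, -1.8]
gripper_width: 0.0564
grip_force: 30.0
```

>>> play_rows(
  dp=[
    [0,0,0],
    [0,0,0],
    [0,0,0],
  ],
  delta_rot=[
    [0,0,0],
    [0,0,0],
    [0,0,0],
  ],
  hand=[4,4,4],
)

```text
time: 20.6
position: [0.4432, -0.3021, 0.1387]
ee_rot: [180.0, -0.0, 165.6]
contact_force: [-0.0, 0.9, -1.5]
gripper_width: 0.0568
grip_force: 30.0
```

```bash
python3 go.py .4437,-.304,.041,165.4
python3 - <<'E'
from h import *
im=grab("wrist"); save(im,"w5"); print(proj(im,[(.4437,-.304,.008)]))
E
```

```text
20.6 [ 0.4432 -0.3021  0.1387] [ 1.7996e+02 -2.0000e-02  1.6555e+02] w 0.0568 q [ -37.     5.1  114.7    0.    60.2 -112.5]
.4437,-.304,.041,165.4 dp [-0.1, -0.18, 9.77] rot [0.001, -0.0, 0.003]
[[270.20514148 196.11946775]]
```

View pics/w5.png

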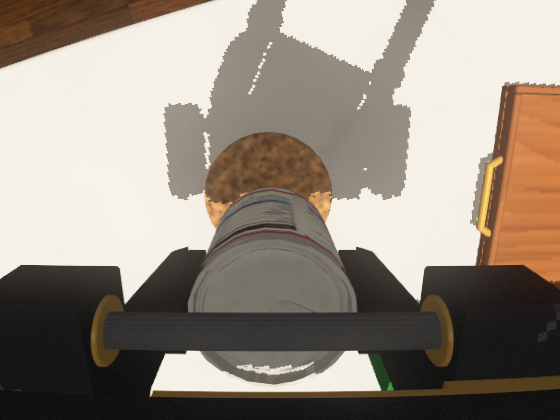

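The tin is held upright at (272,290), and the mat's centre is near (268,195), which matches the projection (270,196). Lowering.

>>> play_rows(
  dp=[
    [-0.1,-0.15,3],
    [-0.1,-0.15,6],
    [-0.1,-0.15,8.5],
    [-0.1,-0.15,9.3],
    [-0.1,-0.15,9.6],
    [-0.1,-0.15,9.6],
    [-0.1,-0.15,9.6],
  ],
  delta_rot=[
    [0,0,0],
    [0,0,0],
    [0,0,0],
    [0,0,0],
    [0,0,0],
    [0,0,0],
    [0,0,0],
  ],
  hand=[4,4,4,4,4,4,4],
)

```text
time: 21.35
position: [0.4446, -0.3057, 0.0443]
ee_rot: [-179.9, 0.1, 165.5]
contact_force: [-0.3, 0.8, -0.8]
gripper_width: 0.0563
grip_force: 30.0
```

>>> play_rows(
  dp=[
    [0,0,0.1],
    [0,0,0.1],
    [0,0,0.1],
    [0,0,0.1],
  ],
  delta_rot=[
    [0,0,0],
    [0,0,0],
    [0,0,0],
    [0,0,0],
  ],
  hand=[4,4,4,4],
)

```text
time: 21.75
position: [0.4434, -0.3053, 0.0421]
ee_rot: [-180.0, 0.0, 165.5]
contact_force: [0.0, 0.7, -2.0]
gripper_width: 0.0565
grip_force: 30.0
```

>>> play_rows(
  dp=[
    [0,0,0.1],
    [0,0,0.15],
    [0,0,0.15],
    [0,0,0.15],
  ],
  delta_rot=[
    [0,0,0],
    [0,0,0],
    [0,0,0],
    [0,0,0],
  ],
  hand=[4,4,4,4],
)

```text
time: 22.15
position: [0.4433, -0.3052, 0.0406]
ee_rot: [-180.0, -0.0, 165.5]
contact_force: [-2.3, 0.2, 4.4]
gripper_width: 0.0566
grip_force: 30.0
```

>>> play_rows(
  dp=[
    [0,0,0],
    [0,0,0],
    [0,0,0],
    [0,0,0],
    [0,0,-3],
    [0,0,-7],
    [0,0,-11],
    [0,0,-15],
    [0,0,-15],
    [0,0,-15],
  ],
  delta_rot=[
    [0,0,0],
    [0,0,0],
    [0,0,0],
    [0,0,0],
    [0,0,0],
    [0,0,0],
    [0,0,0],
    [0,0,0],
    [0,0,0],
    [0,0,0],
  ],
  hand=[8,8,8,8,8,8,8,8,8,8],
)

```text
time: 23.15
position: [0.4441, -0.3057, 0.1917]
ee_rot: [-179.9, 0.2, 165.5]
contact_force: [-0.6, 0.6, -0.5]
gripper_width: 0.0802
grip_force: 0.0
```

```bash
python3 go.py .3504,.3452,.19,165.4
python3 - <<'E'
from h import *
im=grab("top"); P=depthpts(im)
u,v=proj(im,[(.4437,-.304,.08)])[0].astype(int)
for n,(x,y),h in [("tin",(.4437,-.304),.08),("spice",(.52,.334),.117),("honey",(.4324,.3),.111),("salt",(.3504,.3452),.102)]:
    m=(np.abs(P[...,2]-h)<.01)&(np.hypot(P[...,0]-x,P[...,1]-y)<.045)
    c,r=cv2.minEnclosingCircle(P[m][:,:2].astype(np.float32)) if m.any() else (0,0); print(n,m.sum(),np.round(c,4),r)
a=im["pixels"][180:330,90:450]; cv2.imwrite("pics/t6.png",cv2.resize(a,None,fx=2.2,fy=2.2)[:,:,::-1])
E
```

```text
23.15 [ 0.4441 -0.3057  0.1917] [-1.7993e+02  1.6000e-01  1.6549e+02] w 0.0802 q [ -37.2    2.3  111.7    0.    65.8 -112.7]
.3504,.3452,.19,165.4 dp [25.38, 60.66, 0.03] rot [-0.001, 0.003, 0.001]
tin 52 [ 0.4364 -0.2975] 0.024802371859550476
spice 309 [0.5201 0.3331] 0.020783187821507454
honey 576 [0.4329 0.2976] 0.0290562454611063
salt 161 [0.3531 0.345 ] 0.016510624438524246
```

View pics/t6.png

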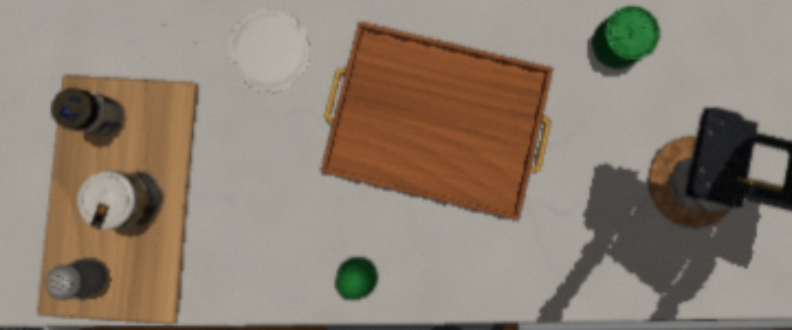

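The tray is empty and the three still stand on the board. The tin on the mat is hidden by the gripper, so I'll check it after moving off.

>>> play_rows(
  dp=[
    [25.4,60.7,0],
    [25.4,60.7,0],
    [25.4,60.7,0],
    [25.4,60.7,0],
    [25.4,60.7,0],
    [25.4,60.7,0],
    [25.4,60.7,0],
    [25.4,60.7,0],
    [25.4,60.7,0],
    [25.4,60.7,0],
    [25.4,60.7,0],
    [25.4,60.7,0],
  ],
  delta_rot=[
    [0,0,0],
    [0,0,0],
    [0,0,0],
    [0,0,0],
    [0,0,0],
    [0,0,0],
    [0,0,0],
    [0,0,0],
    [0,0,0],
    [0,0,0],
    [0,0,0],
    [0,0,0],
  ],
  hand=[7,7,7,7,7,7,7,7,7,7,7,7],
)

```text
time: 24.4
position: [0.3557, 0.2899, 0.188]
ee_rot: [-179.8, -0.1, 165.5]
contact_force: [0.8, -0.6, -0.2]
gripper_width: 0.0701
grip_force: 0.0
```

```bash
python3 go.py .3504,.3452,.19,165.4
python3 - <<'E'
from h import *
im=grab("top"); P=depthpts(im)
m=(np.abs(P[...,2]-.08)<.01)&(np.hypot(P[...,0]-.444,P[...,1]+.304)<.045)
print("tin",m.sum(),cv2.minEnclosingCircle(P[m][:,:2].astype(np.float32)))
E
```

```text
24.4 [0.3557 0.2899 0.188 ] [-1.7982e+02 -1.3000e-01  1.6552e+02] w 0.0701 q [ 36.1  -6.4 120.5  -0.   66.1 -39.4]
.3504,.3452,.19,165.4 dp [1.9, 5.22, -0.21] rot [-0.003, -0.002, 0.002]
tin 510 ((0.4419301748275757, -0.3041081428527832), 0.028322584927082062)
```

>>> play_rows(
  dp=[
    [1.9,5.2,0],
    [1.9,5.2,0],
    [1.9,5.2,3],
    [1.9,5.2,3],
    [1.9,5.2,3],
  ],
  delta_rot=[
    [0,0,0],
    [0,0,0],
    [0,0,0],
    [0,0,0],
    [0,0,0],
  ],
  hand=[7,7,7,7,7],
)

```text
time: 24.95
position: [0.3513, 0.342, 0.1585]
ee_rot: [-179.8, -0.2, 165.5]
contact_force: [0.8, -0.3, 0.7]
gripper_width: 0.0701
grip_force: 0.0
```

```bash
python3 go.py .3504,.3452,.057,165.4
```

```text
24.95 [0.3513 0.342  0.1585] [-1.7975e+02 -1.5000e-01  1.6546e+02] w 0.0701 q [ 41.3  -1.  118.8  -0.   62.5 -34.1]
.3504,.3452,.057,165.4 dp [0.14, 0.33, 10.15] rot [-0.004, -0.003, 0.001]
```

>>> play_rows(
  dp=[
    [0.1,0.2,2],
    [0.1,0.2,5],
    [0.1,0.2,8],
    [0.1,0.2,10.1],
    [0.1,0.2,10.1],
    [0.1,0.2,10.1],
    [0.1,0.2,10.1],
  ],
  delta_rot=[
    [0,0,0],
    [0,0,0],
    [0,0,0],
    [0,0,0],
    [0,0,0],
    [0,0,0],
    [0,0,0],
  ],
  hand=[7,7,7,7,7,7,7],
)

```text
time: 25.65
position: [0.3534, 0.3468, 0.0613]
ee_rot: [179.8, 0.1, 165.4]
contact_force: [0.4, 0.1, 0.5]
gripper_width: 0.0701
grip_force: 0.0
```

```bash
python3 go.py .3504,.3452,.057,165.4
```

```text
25.65 [0.3534 0.3468 0.0613] [1.7985e+02 1.0000e-01 1.6545e+02] w 0.0701 q [ 41.6   6.3 123.    0.   50.6 -33.9]
.3504,.3452,.057,165.4 dp [0.25, -0.23, 0.43] rot [0.003, 0.002, 0.001]
```

>>> play_rows(
  dp=[
    [0,0,0],
    [0,0,0],
    [0,0,0],
    [0,0,0],
  ],
  delta_rot=[
    [0,0,0],
    [0,0,0],
    [0,0,0],
    [0,0,0],
  ],
  hand=[7,7,7,7],
)

```text
time: 26.05
position: [0.3522, 0.3462, 0.0597]
ee_rot: [180.0, 0.0, 165.5]
contact_force: [-0.6, 0.2, -0.2]
gripper_width: 0.0699
grip_force: 0.0
```

```bash
python3 go.py .3504,.3452,.057,165.4
```

```text
26.05 [0.3522 0.3462 0.0597] [1.7997e+02 2.0000e-02 1.6549e+02] w 0.0699 q [ 41.6   6.3 123.1  -0.   50.5 -33.9]
.3504,.3452,.057,165.4 dp [0.15, -0.14, 0.27] rot [0.001, 0.0, 0.002]
```

>>> play_rows(
  dp=[
    [0.15,-0.15,0.27],
    [0.15,-0.15,0.27],
    [0.15,-0.15,0.27],
    [0.15,-0.15,0.27],
    [0.15,-0.15,0.27],
    [0.15,-0.15,0.27],
    [0.15,-0.15,0.27],
    [0.15,-0.15,0.27],
    [0.15,-0.15,0.27],
    [0.15,-0.15,0.27],
  ],
  delta_rot=[
    [0,0,0],
    [0,0,0],
    [0,0,0],
    [0,0,0],
    [0,0,0],
    [0,0,0],
    [0,0,0],
    [0,0,0],
    [0,0,0],
    [0,0,0],
  ],
  hand=[7,7,3,3,3,3,3,3,3,3],
)

```text
time: 27.05
position: [0.3502, 0.345, 0.0566]
ee_rot: [-180.0, -0.0, 165.5]
contact_force: [0.3, 0.0, -1.2]
gripper_width: 0.036
grip_force: 29.6
```

```bash
python3 go.py .4904,-.0182,.17,165.4 .4904,-.0182,.0515,165.4
```

```text
27.05 [0.3502 0.345  0.0566] [-180.     -0.    165.49] w 0.036 q [ 41.7   6.4 123.4   0.   50.2 -33.8]
.4904,-.0182,.17,165.4 dp [-22.68, -31.64, -11.34] rot [-0.0, -0.0, 0.002]
.4904,-.0182,.0515,165.4 dp [-22.68, -31.64, 0.51] rot [-0.0, -0.0, 0.002]
```

>>> play_rows(
  dp=[
    [0,0,-3],
    [0,0,-7],
    [0,0,-11],
    [-1.5,-2.1,-11.3],
    [-4,-5.6,-11.3],
    [-7,-9.8,-11.3],
    [-10,-14,-11.3],
    [-13,-18.1,-11.3],
    [-16,-22.3,-11.3],
    [-19,-26.5,-11.3],
    [-21.5,-30,-11.3],
    [-22.7,-31.65,-11.3],
  ],
  delta_rot=[
    [0,0,0],
    [0,0,0],
    [0,0,0],
    [0,0,0],
    [0,0,0],
    [0,0,0],
    [0,0,0],
    [0,0,0],
    [0,0,0],
    [0,0,0],
    [0,0,0],
    [0,0,0],
  ],
  hand=[3,3,3,3,3,3,3,3,3,3,3,3],
)

```text
time: 28.25
position: [0.4916, -0.0221, 0.1698]
ee_rot: [-179.9, 0.1, 165.3]
contact_force: [0.2, 0.2, -0.8]
gripper_width: 0.0359
grip_force: 29.6
```

>>> play_rows(
  dp=[
    [0,0,0],
    [0,0,2],
    [0,0,6],
    [0,0,9.5],
    [0,0,11],
    [0,0,11.5],
    [0,0,11.5],
    [0,0,11.5],
    [0,0,11.5],
  ],
  delta_rot=[
    [0,0,0],
    [0,0,0],
    [0,0,0],
    [0,0,0],
    [0,0,0],
    [0,0,0],
    [0,0,0],
    [0,0,0],
    [0,0,0],
  ],
  hand=[3,3,3,3,3,3,3,3,3],
)

```text
time: 29.15
position: [0.4919, -0.0182, 0.0562]
ee_rot: [180.0, 0.2, 165.5]
contact_force: [0.3, -0.0, -1.1]
gripper_width: 0.036
grip_force: 29.6
```

```bash
python3 go.py .4904,-.0182,.0512,165.4
```

```text
29.15 [ 0.4919 -0.0182  0.0562] [1.7997e+02 1.6000e-01 1.6551e+02] w 0.036 q [ -5.    6.4 123.5   0.   50.  -80.5]
.4904,-.0182,.0512,165.4 dp [0.15, -0.04, 0.5] rot [0.001, 0.003, 0.002]
```

>>> play_rows(
  dp=[
    [0,0,0.1],
    [0,0,0.2],
    [0,0,0.2],
    [0,0,0.2],
    [0,0,0.2],
  ],
  delta_rot=[
    [0,0,0],
    [0,0,0],
    [0,0,0],
    [0,0,0],
    [0,0,0],
  ],
  hand=[3,3,3,3,3],
)

```text
time: 29.65
position: [0.4906, -0.0184, 0.0527]
ee_rot: [180.0, -0.0, 165.5]
contact_force: [-0.0, -0.3, -0.9]
gripper_width: 0.0361
grip_force: 29.6
```

```bash
python3 go.py .4904,-.0182,.0508,165.4
```

```text
29.65 [ 0.4906 -0.0184  0.0527] [180.    -0.   165.48] w 0.0361 q [ -5.1   6.7 123.6   0.   49.7 -80.5]
.4904,-.0182,.0508,165.4 dp [0.03, 0.01, 0.19] rot [0.0, -0.0, 0.001]
```

Lower the last 2 mm, release, then lift to go to the honey jar.

>>> play_rows(
  dp=[
    [0,0,0.1],
    [0,0,0.17],
    [0,0,0.17],
    [0,0,0.17],
    [0,0,0.17],
    [0,0,0.17],
    [0,0,0.17],
    [0,0,-3],
    [0,0,-7],
    [0,0,-11],
    [0,0,-14],
    [0,0,-14],
  ],
  delta_rot=[
    [0,0,0],
    [0,0,0],
    [0,0,0],
    [0,0,0],
    [0,0,0],
    [0,0,0],
    [0,0,0],
    [0,0,0],
    [0,0,0],
    [0,0,0],
    [0,0,0],
    [0,0,0],
  ],
  hand=[3,3,3,6.5,6.5,6.5,6.5,6.5,6.5,6.5,6.5,6.5],
)

```text
time: 30.85
position: [0.4943, -0.0186, 0.1983]
ee_rot: [179.9, 0.6, 165.5]
contact_force: [0.6, -0.7, 0.2]
gripper_width: 0.0651
grip_force: 0.0
```

```bash
python3 go.py .4322,.2985,.19,75.4
```

```text
30.85 [ 0.4943 -0.0186  0.1983] [179.9    0.58 165.49] w 0.0651 q [ -5.   -3.3 116.5  -0.   66.2 -80.5]
.4322,.2985,.19,75.4 dp [13.97, 29.14, 0.74] rot [0.009, 0.007, 1.572]
```

>>> play_rows(
  dp=[
    [13.9,29.2,0],
    [13.9,29.2,0],
    [13.9,29.2,0],
    [13.9,29.2,0],
    [13.9,29.2,0],
    [13.9,29.2,0],
    [13.9,29.2,0],
    [13.9,29.2,0],
    [13.9,29.2,0],
    [13.9,29.2,0],
    [13.9,29.2,0],
    [13.9,29.2,0],
  ],
  delta_rot=[
    [0,0,1.571],
    [0,0,1.571],
    [0,0,1.571],
    [0,0,1.571],
    [0,0,1.571],
    [0,0,1.571],
    [0,0,1.571],
    [0,0,1.571],
    [0,0,1.571],
    [0,0,1.571],
    [0,0,1.571],
    [0,0,1.571],
  ],
  hand=[8,8,8,8,8,8,8,8,8,8,8,8],
)

```text
time: 32.05
position: [0.4285, 0.2989, 0.1912]
ee_rot: [-179.9, 0.1, 75.3]
contact_force: [0.2, 0.4, -0.5]
gripper_width: 0.08
grip_force: 0.0
```

```bash
python3 go.py .4322,.299,.0682,75.4
python3 - <<'E'
from h import *
im=grab("top"); P=depthpts(im)
for n,(x,y),h in [("salt",(.4906,-.0177),.096),("tin",(.4437,-.304),.08)]:
    m=(np.abs(P[...,2]-h)<.012)&(np.hypot(P[...,0]-x,P[...,1]-y)<.04)
    print(n,m.sum(),cv2.minEnclosingCircle(P[m][:,:2].astype(np.float32)))
E
```

```text
32.05 [0.4285 0.2989 0.1912] [-1.7992e+02  9.0000e-02  7.5260e+01] w 0.08 q [ 32.2   0.7 113.4  -0.   66.   46.9]
.4322,.299,.0682,75.4 dp [0.12, 0.37, 12.3] rot [-0.001, 0.002, -0.003]
salt 174 ((0.49151524901390076, -0.01746330037713051), 0.016881410032510757)
tin 515 ((0.4412945508956909, -0.3039443790912628), 0.028446761891245842)
```

Salt is back within 1 mm of where it stood. Now the honey jar.

>>> play_rows(
  dp=[
    [0.1,0.3,0],
    [0.1,0.3,3],
    [0.1,0.3,7],
    [0.1,0.3,10.5],
    [0.1,0.3,12],
    [0.1,0.3,12.2],
    [0.1,0.3,12.2],
    [0.1,0.3,12.2],
    [0.1,0.3,12.2],
    [0.1,0.3,12.2],
  ],
  delta_rot=[
    [0,0,0],
    [0,0,0],
    [0,0,0],
    [0,0,0],
    [0,0,0],
    [0,0,0],
    [0,0,0],
    [0,0,0],
    [0,0,0],
    [0,0,0],
  ],
  hand=[8,8,8,8,8,8,8,8,8,8],
)

```text
time: 33.1
position: [0.4334, 0.3, 0.0722]
ee_rot: [179.9, -0.1, 75.5]
contact_force: [-0.1, 0.5, -0.6]
gripper_width: 0.0798
grip_force: 0.0
```

```bash
python3 go.py .4322,.299,.068,75.4
```

```text
33.1 [0.4334 0.3    0.0722] [ 1.7989e+02 -1.1000e-01  7.5480e+01] w 0.0798 q [ 32.    8.7 118.8  -0.   52.4  46.5]
.4322,.299,.068,75.4 dp [-0.13, -0.09, 0.42] rot [0.002, -0.002, 0.001]
```

>>> play_rows(
  dp=[
    [-0.1,0,0.3],
    [-0.1,0,0.3],
    [-0.1,0,0.3],
    [-0.1,0,0.3],
    [-0.1,0,0.3],
    [-0.1,0,0.3],
    [-0.1,0,0.3],
    [-0.1,0,0.3],
  ],
  delta_rot=[
    [0,0,0],
    [0,0,0],
    [0,0,0],
    [0,0,0],
    [0,0,0],
    [0,0,0],
    [0,0,0],
    [0,0,0],
  ],
  hand=[8,8,4.5,4.5,4.5,4.5,4.5,4.5],
)

```text
time: 33.9
position: [0.432, 0.2985, 0.0676]
ee_rot: [-180.0, 0.0, 75.5]
contact_force: [-1.5, 0.5, 0.3]
gripper_width: 0.0588
grip_force: 30.0
```

```bash
python3 go.py .5132,-.0905,.18,75.4 .5132,-.0905,.062,75.4
```

```text
33.9 [0.432  0.2985 0.0676] [-1.7998e+02  1.0000e-02  7.5470e+01] w 0.0588 q [ 31.9   8.9 119.1   0.   52.   46.4]
.5132,-.0905,.18,75.4 dp [-35.62, 17.61, -11.24] rot [-0.0, 0.0, 0.001]
.5132,-.0905,.062,75.4 dp [-35.61, 17.62, 0.56] rot [-0.0, 0.0, 0.001]
```

>>> play_rows(
  dp=[
    [0,0,-3],
    [0,0,-7],
    [0,0,-11],
    [-1.5,0.7,-12],
    [-5,2.5,-12],
    [-9,4.4,-12],
    [-13,6.4,-12],
    [-17,8.4,-12],
    [-21,10.4,-12],
    [-25,12.3,-12],
    [-29,14.3,-12],
    [-33,16.3,-12],
  ],
  delta_rot=[
    [0,0,0],
    [0,0,0],
    [0,0,0],
    [0,0,0],
    [0,0,0],
    [0,0,0],
    [0,0,0],
    [0,0,0],
    [0,0,0],
    [0,0,0],
    [0,0,0],
    [0,0,0],
  ],
  hand=[4.5,4.5,4.5,4.5,4.5,4.5,4.5,4.5,4.5,4.5,4.5,4.5],
)

```text
time: 35.1
position: [0.5053, -0.0645, 0.1854]
ee_rot: [-179.8, 0.0, 75.5]
contact_force: [1.6, 1.1, -4.2]
gripper_width: 0.0591
grip_force: 30.0
```

>>> play_rows(
  dp=[
    [-2,1,0],
    [-2.8,1.35,0],
    [-2.8,1.35,1],
    [-2.8,1.35,5],
    [-2.8,1.35,9],
    [-2.8,1.35,11.5],
    [-2.8,1.35,12],
    [-2.8,1.35,12],
    [-2.8,1.35,12],
    [-2.8,1.35,12],
    [-2.8,1.35,12],
  ],
  delta_rot=[
    [0,0,0],
    [0,0,0],
    [0,0,0],
    [0,0,0],
    [0,0,0],
    [0,0,0],
    [0,0,0],
    [0,0,0],
    [0,0,0],
    [0,0,0],
    [0,0,0],
  ],
  hand=[4.5,4.5,4.5,4.5,4.5,4.5,4.5,4.5,4.5,4.5,4.5],
)

```text
time: 36.2
position: [0.5147, -0.0926, 0.0694]
ee_rot: [179.8, -0.0, 75.5]
contact_force: [-0.1, -0.5, -4.4]
gripper_width: 0.0587
grip_force: 30.0
```

```bash
python3 go.py .5132,-.0923,.0616,75.4
```

```text
36.2 [ 0.5147 -0.0926  0.0694] [ 1.7981e+02 -1.0000e-02  7.5490e+01] w 0.0587 q [-12.9   8.4 119.4   0.   52.    1.6]
.5132,-.0923,.0616,75.4 dp [-0.01, -0.15, 0.78] rot [0.003, -0.0, 0.002]
```

>>> play_rows(
  dp=[
    [0,-0.1,0.2],
    [0,-0.1,0.4],
    [0,-0.1,0.4],
    [0,-0.1,0.4],
    [0,-0.1,0.4],
  ],
  delta_rot=[
    [0,0,0],
    [0,0,0],
    [0,0,0],
    [0,0,0],
    [0,0,0],
  ],
  hand=[4.5,4.5,4.5,4.5,4.5],
)

```text
time: 36.7
position: [0.5122, -0.0922, 0.0636]
ee_rot: [-180.0, -0.0, 75.5]
contact_force: [0.3, -0.1, -3.7]
gripper_width: 0.059
grip_force: 30.0
```

```bash
python3 go.py .5132,-.0923,.0616,75.4
```

```text
36.7 [ 0.5122 -0.0922  0.0636] [-179.99   -0.     75.47] w 0.059 q [-12.9   8.8 119.8   0.   51.5   1.6]
.5132,-.0923,.0616,75.4 dp [0.01, 0.1, 0.2] rot [-0.0, -0.0, 0.001]
```

>>> play_rows(
  dp=[
    [0,0,0.1],
    [0,0,0.18],
    [0,0,0.18],
    [0,0,0.18],
    [0,0,0.18],
    [0,0,0.18],
    [0,0,0.18],
    [0,0,-3],
    [0,0,-7],
    [0,0,-11],
    [0,0,-13],
    [0,0,-13],
  ],
  delta_rot=[
    [0,0,0],
    [0,0,0],
    [0,0,0],
    [0,0,0],
    [0,0,0],
    [0,0,0],
    [0,0,0],
    [0,0,0],
    [0,0,0],
    [0,0,0],
    [0,0,0],
    [0,0,0],
  ],
  hand=[4.5,4.5,4.5,8,8,8,8,8,8,8,8,8],
)

```text
time: 37.9
position: [0.5152, -0.0928, 0.1981]
ee_rot: [179.5, -0.0, 75.5]
contact_force: [-0.3, -0.5, 1.1]
gripper_width: 0.0799
grip_force: 0.0
```

```bash
python3 go.py .52,.3335,.19,75.4
```

```text
37.9 [ 0.5152 -0.0928  0.1981] [ 1.7951e+02 -1.0000e-02  7.5480e+01] w 0.0799 q [-1.290e+01  1.000e-01  1.133e+02  0.000e+00  6.620e+01  1.600e+00]
.52,.3335,.19,75.4 dp [41.39, -10.23, 0.74] rot [0.009, -0.0, 0.001]
```

>>> play_rows(
  dp=[
    [41.4,-10,0],
    [41.4,-10,0],
    [41.4,-10,0],
    [41.4,-10,0],
    [41.4,-10,0],
    [41.4,-10,0],
    [41.4,-10,0],
    [41.4,-10,0],
    [41.4,-10,0],
    [41.4,-10,0],
    [41.4,-10,0],
    [41.4,-10,0],
  ],
  delta_rot=[
    [0,0,0],
    [0,0,0],
    [0,0,0],
    [0,0,0],
    [0,0,0],
    [0,0,0],
    [0,0,0],
    [0,0,0],
    [0,0,0],
    [0,0,0],
    [0,0,0],
    [0,0,0],
  ],
  hand=[7,7,7,7,7,7,7,7,7,7,7,7],
)

```text
time: 39.1
position: [0.5187, 0.3322, 0.1923]
ee_rot: [-179.9, 0.1, 75.4]
contact_force: [-0.1, -0.0, 0.2]
gripper_width: 0.0699
grip_force: 0.0
```

```bash
python3 go.py .52,.3338,.0722,75.4
python3 - <<'E'
from h import *
im=grab("top"); P=depthpts(im)
for n,(x,y),h in [("salt",(.4906,-.0177),.096),("tin",(.4437,-.304),.08),("honey",(.512,-.0914),.105)]:
    m=(np.abs(P[...,2]-h)<.012)&(np.hypot(P[...,0]-x,P[...,1]-y)<.04)
    print(n,m.sum(),cv2.minEnclosingCircle(P[m][:,:2].astype(np.float32)))
E
```

```text
39.1 [0.5187 0.3322 0.1923] [-1.7992e+02  1.2000e-01  7.5430e+01] w 0.0699 q [ 30.3  10.8 102.2  -0.   67.2  44.9]
.52,.3338,.0722,75.4 dp [0.21, 0.1, 12.01] rot [-0.001, 0.002, 0.001]
salt 175 ((0.4919842779636383, -0.01738026551902294), 0.017026208341121674)
tin 518 ((0.4411250352859497, -0.3049229383468628), 0.028796318918466568)
honey 543 ((0.5115549564361572, -0.09155852347612381), 0.02867708168923855)
```

Honey is back in place. Last is the spice jar.

>>> play_rows(
  dp=[
    [0.1,0,0],
    [0.1,0,3],
    [0.1,0,7],
    [0.1,0,10.5],
    [0.1,0,12],
    [0.1,0,12.1],
    [0.1,0,12.1],
    [0.1,0,12.1],
    [0.1,0,12.1],
    [0.1,0,12.1],
    [0.1,0,12.1],
  ],
  delta_rot=[
    [0,0,0],
    [0,0,0],
    [0,0,0],
    [0,0,0],
    [0,0,0],
    [0,0,0],
    [0,0,0],
    [0,0,0],
    [0,0,0],
    [0,0,0],
    [0,0,0],
  ],
  hand=[7,7,7,7,7,7,7,7,7,7,7],
)

```text
time: 40.25
position: [0.52, 0.335, 0.0736]
ee_rot: [179.9, -0.1, 75.5]
contact_force: [-0.0, 0.5, -0.5]
gripper_width: 0.07
grip_force: 0.0
```

```bash
python3 go.py .52,.3338,.0722,75.4
```

```text
40.25 [0.52   0.335  0.0736] [ 1.7994e+02 -6.0000e-02  7.5480e+01] w 0.07 q [ 30.5  17.6 107.4   0.   54.9  45. ]
.52,.3338,.0722,75.4 dp [-0.12, 0.03, 0.14] rot [0.001, -0.001, 0.001]
```

>>> play_rows(
  dp=[
    [-0.1,0,0.05],
    [-0.1,0,0.05],
    [-0.1,0,0.05],
    [-0.1,0,0.05],
    [-0.1,0,0.05],
    [-0.1,0,0.05],
    [-0.1,0,0.05],
    [-0.1,0,0.05],
    [-0.1,0,0.05],
  ],
  delta_rot=[
    [0,0,0],
    [0,0,0],
    [0,0,0],
    [0,0,0],
    [0,0,0],
    [0,0,0],
    [0,0,0],
    [0,0,0],
    [0,0,0],
  ],
  hand=[7,3,3,3,3,3,3,3,3],
)

```text
time: 41.15
position: [0.5192, 0.3337, 0.0721]
ee_rot: [-180.0, 0.0, 75.5]
contact_force: [0.6, 0.6, -1.4]
gripper_width: 0.0403
grip_force: 29.9
```

```bash
python3 go.py .544,.031,.0656,75.4
```

```text
41.15 [0.5192 0.3337 0.0721] [-1.7999e+02  1.0000e-02  7.5470e+01] w 0.0403 q [ 30.4  17.6 107.6   0.   54.8  44.9]
.544,.031,.0656,75.4 dp [-28.68, 9.99, 0.65] rot [-0.0, 0.0, 0.001]
```

>>> play_rows(
  dp=[
    [0,0,-3],
    [0,0,-7],
    [0,0,-11],
    [-1.5,0.5,-12],
    [-5,1.7,-12],
    [-9,3.1,-12],
    [-13,4.5,-12],
    [-17,5.9,-12],
    [-21,7.3,-12],
    [-25,8.7,-12],
    [-28,9.8,-12],
    [-28.7,10,-12],
  ],
  delta_rot=[
    [0,0,0],
    [0,0,0],
    [0,0,0],
    [0,0,0],
    [0,0,0],
    [0,0,0],
    [0,0,0],
    [0,0,0],
    [0,0,0],
    [0,0,0],
    [0,0,0],
    [0,0,0],
  ],
  hand=[3,3,3,3,3,3,3,3,3,3,3,3],
)

```text
time: 42.35
position: [0.5432, 0.0271, 0.1909]
ee_rot: [-179.9, 0.1, 75.3]
contact_force: [-0.3, 0.6, -0.5]
gripper_width: 0.0399
grip_force: 29.9
```

>>> play_rows(
  dp=[
    [0,0,0],
    [0,0,2],
    [0,0,6],
    [0,0,10],
    [0,0,12],
    [0,0,12.3],
    [0,0,12.3],
    [0,0,12.3],
    [0,0,12.3],
    [0,0,12.3],
  ],
  delta_rot=[
    [0,0,0],
    [0,0,0],
    [0,0,0],
    [0,0,0],
    [0,0,0],
    [0,0,0],
    [0,0,0],
    [0,0,0],
    [0,0,0],
    [0,0,0],
  ],
  hand=[3,3,3,3,3,3,3,3,3,3],
)

```text
time: 43.35
position: [0.5451, 0.0309, 0.0706]
ee_rot: [179.9, -0.0, 75.5]
contact_force: [-1.0, 0.1, -0.8]
gripper_width: 0.0401
grip_force: 29.9
```

```bash
python3 go.py .544,.031,.066,75.4
```

```text
43.35 [0.5451 0.0309 0.0706] [ 1.7986e+02 -4.0000e-02  7.5480e+01] w 0.0401 q [  0.6  10.7 116.6   0.   52.6  15.1]
.544,.031,.066,75.4 dp [-0.02, -0.11, 0.46] rot [0.002, -0.001, 0.001]
```

>>> play_rows(
  dp=[
    [0,0,0.2],
    [0,0,0.2],
    [0,0,0.2],
    [0,0,0.2],
    [0,0,0.2],
  ],
  delta_rot=[
    [0,0,0],
    [0,0,0],
    [0,0,0],
    [0,0,0],
    [0,0,0],
  ],
  hand=[3,3,3,3,3],
)

```text
time: 43.85
position: [0.5441, 0.0307, 0.0671]
ee_rot: [-180.0, 0.0, 75.5]
contact_force: [-0.5, -0.3, -1.5]
gripper_width: 0.0401
grip_force: 29.9
```

```bash
python3 go.py .544,.031,.066,75.4
```

```text
43.85 [0.5441 0.0307 0.0671] [-180.      0.     75.47] w 0.0401 q [  0.6  10.9 116.7  -0.   52.3  15.1]
.544,.031,.066,75.4 dp [0.02, -0.02, 0.11] rot [-0.0, 0.0, 0.001]
```

>>> play_rows(
  dp=[
    [0,0,0.1],
    [0,0,0.1],
    [0,0,0.1],
    [0,0,0.1],
    [0,0,0.1],
    [0,0,0.1],
    [0,0,-3],
    [0,0,-7],
    [0,0,-12],
    [0,0,-17],
    [0,0,-20],
    [0,0,-20],
  ],
  delta_rot=[
    [0,0,0],
    [0,0,0],
    [0,0,0],
    [0,0,0],
    [0,0,0],
    [0,0,0],
    [0,0,0],
    [0,0,0],
    [0,0,0],
    [0,0,0],
    [0,0,0],
    [0,0,0],
  ],
  hand=[3,3,7,7,7,7,7,7,7,7,7,7],
)

```text
time: 45.05
position: [0.5475, 0.0309, 0.274]
ee_rot: [179.4, -0.2, 75.5]
contact_force: [-0.7, 0.2, 1.7]
gripper_width: 0.0702
grip_force: 0.0
```

>>> play_rows(
  dp=[
    [25,-5,0],
    [25,-5,0],
    [25,-5,0],
    [25,-5,0],
    [25,-5,0],
    [25,-5,0],
    [25,-5,0],
    [25,-5,0],
    [25,-5,0],
    [25,-5,0],
    [25,-5,0],
    [25,-5,0],
  ],
  delta_rot=[
    [0,0,0],
    [0,0,0],
    [0,0,0],
    [0,0,0],
    [0,0,0],
    [0,0,0],
    [0,0,0],
    [0,0,0],
    [0,0,0],
    [0,0,0],
    [0,0,0],
    [0,0,0],
  ],
  hand=[7,7,7,7,7,7,7,7,7,7,7,7],
)

```text
time: 46.25
position: [0.5586, 0.2846, 0.2674]
ee_rot: [180.0, -0.0, 75.4]
contact_force: [-0.4, -0.3, -0.6]
gripper_width: 0.0702
grip_force: 0.0
```

Run:
```python
from h import *
im=grab("top"); save(im,"t9"); P=depthpts(im)
for n,(x,y),h in [("salt",(.4914,-.0177),.096),("tin",(.4437,-.304),.08),("honey",(.512,-.0914),.105),("spice",(.5435,.031),.111)]:
    m=(np.abs(P[...,2]-h)<.012)&(np.hypot(P[...,0]-x,P[...,1]-y)<.04)
    print(n,(x,y),m.sum(),cv2.minEnclosingCircle(P[m][:,:2].astype(np.float32)))
```

```text
salt (0.4914, -0.0177) 180 ((0.49184632301330566, -0.017676765099167824), 0.016849199309945107)
tin (0.4437, -0.304) 520 ((0.44096073508262634, -0.3040960431098938), 0.02893921174108982)
honey (0.512, -0.0914) 543 ((0.5115406513214111, -0.09126877039670944), 0.028663044795393944)
spice (0.5435, 0.031) 280 ((0.5438035130500793, 0.03163425251841545), 0.02037723921239376)
```

View pics/t9.png

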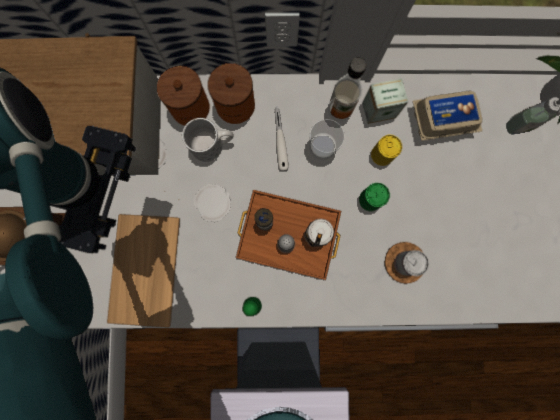

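The tin stands on the cork mat at (410,262). The spice jar (263,217), shaker (286,243) and honey jar (320,232) are back within 1 mm of their starting spots. The mug, glass and peeler are unmoved.

```bash
python3 -c "
from workcell import ticket
print(ticket.job_done())"
```

```text
the job is handed in; nothing more can be done
None
```

The job is handed in but no verdict came back: by camera, the tin stands upright within 3 mm of the mat's centre, the three jars are upright in the tray within about 1 mm of where they began, and the mug, glass and peeler look unmoved.

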